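# Lay the wipes carton on its dispenser tray

### The job

The carton of lens wipes stands on its long edge in front of its dispenser tray. Bring it up to the tray until its base meets the tray's front edge, tip it over onto the tray by pushing smoothly and high against the face with the slot (do not bat it over), so that it lies flat with its slot on top, then push it home until it presses snugly and squarely against the back rail, wherever that is clamped, hold it there for a moment, and let go with the whole carton on the tray. The board is thin: only ever push with light finger pressure, under about 15 N, and leave the bottle, jar and specimen mount alone.

Things in the scene. Friction and masses are not known exactly. Their poses are not given: they have to be found in the camera images.
- tray: fixed dispenser tray: aluminium board 200 (x) x 300 (y) x 10 mm thick on the bench. Origin: centre of its underside; x points from its front edge (x = -100 mm, nearest the robot) to its back rail, z up. The back rail, a dark upright steel angle 300 mm long (y) and 32 mm high, is clamped in slots: its front face stands anywhere from x = 45 to 69 mm, square to the tray; this is not measured, so feel for it.
- carton_mid (a point): centre of the closed carton of lens wipes (thin board, white with blue bands, 0.3 to 0.6 kg), 92 (x) x 210 (y) x 124 mm (z); too wide to grasp. It starts standing on the bench on its 92 x 210 face, 15 to 45 mm short of the tray, roughly square to it, its +x face (210 x 124) towards the tray. Lying as wanted, its x points down and its z to the rail.
- cleaner: amber bottle of lens cleaner, 48 mm across, 105 mm tall, black cap; beside the tray; leave alone. Origin: centre of its base.
- jar: small clear jar with white cap, 52 mm across, 62 mm tall; beside the tray; leave alone. Origin: centre of its base.
- mount: black resin specimen mount, 40 mm across, 26 mm high, with a metal spot on top; beside the tray; leave alone. Origin: centre of its base.
- carton_slot (a point): centre of the black dispensing slot (136 x 26 mm, flush film) on the carton's -x face, 74 mm above the carton's base; axes as the carton's. This is the face to push and the one that ends on top.
- tray_front (a point): middle of the top of the tray's front edge (10 mm high), the stop for the carton's base; axes as the tray's. Glossy board: the carton slides under 1 to 2 N (friction about 0.3). Pushed high with its base held here it tips under 2 to 4 N, passes its balance at about 40 degrees and falls onto the board by itself, ending flat, 30 to 80 mm short of the rail, its rear overhanging this edge a little.
Things that resemble listed ones, but are neither listed nor needed, are in the scene too. Of the things that look like the part that bears carton_mid, the middle-sized one is meant.

How it is judged (in metres and radians):
On the way, in this order (a step that is already met when the one before it is completed fails the run):
1. the carton, still upright, is pressed with its base against the tray's front edge (contact force between carton and tray above 0.4 N and angle between carton_mid's own z axis and vertical below 0.15 rad), for 0.1 s.
2. the carton lies flat on the tray, slot up, still clear of the rail (angle between carton_mid's own x axis and vertical above 3.04 rad and z of carton_mid in the frame of tray between 0.05 and 0.062 m), for 0.2 s.
3. the lying carton is pressed against the back rail with more than 2 N for 0.3 s (contact force between carton and rail above 2 N and angle between carton_mid's own x axis and vertical above 3.04 rad), for 0.3 s.
At the end, for the whole second after the job is handed in: The carton lies at rest flat on the tray with the slot face up (within 0.1 rad), its end against the back rail (within 4 mm) and square to it (within 0.04 rad), not overhanging the tray's sides (centre within 45 mm of the tray's middle) (angle between carton_mid's own x axis and vertical above 3.04 rad and x of carton_mid in the frame of rail between -0.066 and -0.058 m and y of carton_mid in the frame of tray between -0.045 and 0.045 m and z of carton_mid in the frame of tray between 0.052 and 0.06 m and angle between the y axis of carton_mid and the y axis of tray, either way round below 0.04 rad and linear speed of carton below 0.02 m/s); the robot touches nothing.
It fails at once if the robot presses on the carton with more than 15 N (contact force between any of the fingers, the arm and carton above 15 N).
It fails at once if the carton is batted over (tilting faster than 2 rad/s before it reaches its balance) (angle between carton_mid's own z axis and vertical between 0.15 and 0.5 rad and angular speed of carton above 2 rad/s).
It fails at once if the bottle, jar or specimen mount is shifted more than 15 mm or tipped (distance of any of cleaner, jar, mount from where it was at the start of the episode above 0.015 m or angle between any of cleaner, jar, mount's own z axis and vertical above 0.3 rad).
It also fails if it takes over 70 s, if anything falls off the work surface, if the arm or the gripper's body presses on something with over 40 N, if the wrist force passes 120 N, or if a joint passes its speed limit or range.

### The arm

A 6-joint arm with a two-finger parallel gripper is mounted at the origin on the work surface. World frame = base frame: x ahead of the robot, y to its left, z up, the work surface at z = 0. Lengths are in mm, angles in degrees, forces in N, time in s.
With the tool pointing down it reaches from about 350 to 850 mm from the base axis. Payload 8.1 kg.
Tool frame: the origin (TCP) lies between the finger pads; the fingertips stand 17 mm ahead of it and the grasp point (between the pads) lies 2 mm behind it; z points along the fingers, y is the line along which they close (so a half turn about z gives the same grasp; the last joint's range is limited). The gripper opens to 85 mm and grips with 20 to 120 N. Pads are 22 mm wide; open, the fingers measure 114 mm over their backs; the gripper's body (76 mm by 85 mm) begins 54 mm behind the grasp point. The pads swing forward as they close: fully open they stand 13 mm farther back than shut.
Start: joints at [-79.893, 7.471, 85.268, -0, 87.261, -4.893], TCP at [155.312, -579.554, 212.092] pointing down, gripper open.
Joint ranges: [-169.43, 169.43], [-51.17, 129.36], [1.28, 143.12], [-76.62, 256.62], [0, 156.53], [-152.29, 152.29]. Speed limits (degrees/s): [136.94, 136.94, 159.86, 180, 180, 180].

### API

Orientations are given as [roll, pitch, yaw] about the fixed x, y, z axes, in that order (R = Rz(yaw) Ry(pitch) Rx(roll)).
In Python, from bench import sense, snapshot, hand_in, trace, place_of gives the robot as it stands.
- The arm moves only by the shell command python3 -m handwheel 'ROWS' [FORCE]. ROWS is JSON, a list of rows, each a list of 7 numbers: the opening, from -1 (shut) to 1 (fully open), then the shift along the tool's x, y, z in cm, then the turn, a rotation vector about the tool's x, y, z in rad. A call has 1 to 12 rows; each row shifts and turns the commanded pose from where the row before left it, along the tool's axes as they then stand; what a row does not reach is not made up. A row lasts 1/12 s, in which the tool goes at most 41.7 mm and 7.16 degrees, less where a joint would pass 70% of its speed; a pose out of reach is approached as far as the arm can. A call with a gripper value outside its range is refused whole. The fingers move at their own pace and stop on an object; FORCE is the grip in N (left out, the last holds). Time passes only in rows, so rows that do not move let the fingers close. It gives the time, the measured TCP pose, the force, the opening and the grip force at its end, in the units of the state.
- sense(): the state, without advancing time (a new reading comes with each control period).
- snapshot(name): name is "scene" or "top" or "wrist"; returns a dict with "image" (420x560x3 uint8, red, green, blue), "intrinsics" (3x3 intrinsics, pixels), "R" (3x3) and "t" (3): a world point X has camera coordinates R X + t. Camera axes: x right, y down, z forward; pixel columns grow to the right and rows downward; lengths in mm; the calibration is good to about 2 mm. A picture is of the moment at which its call begins. There is no depth.
- hand_in(): hands the job in; it is judged then, once.
Trained networks look in a picture, given as the dict that the camera call returned (one of the last four; its "shot" number tells which), for a name from the list of things; names that differ only in an ending like _2 or _b are one class to them, and where a whole thing is asked for, a point or a joint stands for the part that bears it (a point fixed in the world has none). Each returns a list of dicts, best first, with "conf" (0 to 1); they miss things now and then, are a little off and sometimes report something else, mostly with a low value. They report only what shows in the picture. A call takes as long as a camera call. They do not tell look-alikes from the thing itself.
- trace(picture, query): "pixels" (420x560 bool, what is visible of it).
- place_of(picture, query): "location" ([x, y, z] in mm, in world coordinates, good to about 4 mm: a listed point, or the origin of a listed thing).
The state is a dict: "time": time; "joint_pos": joint angles; "qd": joint speeds; "joint_efforts": joint torques, N m; "tool_pos": TCP position; "tcp_rot": TCP orientation; "ft_force": force on the tool from outside, world axes, zero at the start; "wrist_torque": the same for the moment, N m; "finger_gap": finger opening in mm; "grip_force": force on a finger pad.
Only numpy, scipy, OpenCV 4.12 (cv2) and the standard library are available. Lean on these libraries where they do the work, as an engineer would, in place of code of your own. Each camera call takes 0.05 s, during which the arm holds its last target. There are 200 camera calls.

## Working session

There is one attempt and no reset: what is moved stays moved. The work goes in short steps, Python scripts to look and compute and a shell command to move; the robot and the scene stay as the last step left them, time stands still between calls to the robot, and variables do not carry over. Pictures are saved under pics/ and viewed, at most 10 in all, crops included, and the job is handed in when it is done.

```bash
mkdir -p pics
cat > h.py <<'E'
import numpy as np,cv2
from bench import *
def proj(p,X):
    c=p['R']@np.array(X,float)+p['t']; u=np.array(p['intrinsics'])@c; return u[:2]/u[2]
def back(p,uv,z):
    K=np.array(p['intrinsics']);R=np.array(p['R']);t=np.array(p['t'])
    d=R.T@np.linalg.inv(K)@np.array([uv[0],uv[1],1.]); c=-R.T@t
    return c+d*(z-c[2])/d[2]
def save(p,n): cv2.imwrite('pics/'+n+'.png',cv2.cvtColor(np.asarray(p['image']),cv2.COLOR_RGB2BGR))
E
python3 - <<'E'
from h import *
print(sense())
for n in('scene','top'):
    p=snapshot(n);save(p,n+'1')
    for q in('tray','carton_mid','carton_slot','tray_front','cleaner','jar','mount'):
        print(n,q,[(np.round(r['location']).tolist(),round(r['conf'],2),np.round(proj(p,r['location'])).tolist()) for r in place_of(p,q)])
E
```

```text
{'time': 0.0, 'joint_pos': array([-7.98955567e+01,  7.51409587e+00,  8.53294350e+01,  3.91333014e-04,
        8.72608755e+01, -4.89147466e+00]), 'qd': array([0.04873563, 0.12439111, 0.03273736, 0.10333433, 0.04887436,
       0.0325458 ]), 'joint_efforts': array([-2.68655189e-03, -5.69404292e+01, -5.00549340e+01, -6.21158561e-04,
        1.45243984e-02, -2.80580474e-05]), 'tool_pos': array([ 155.18835361, -578.98379673,  211.05351551]), 'tcp_rot': array([-1.79896007e+02, -9.29201428e-03,  1.49958905e+01]), 'ft_force': array([-0.27650194,  0.21715072,  0.0443934 ]), 'wrist_torque': array([ 0.02890242,  0.06116487, -0.01074148]), 'grip_force': 0.0, 'finger_gap': 85.5391770481361}
scene tray [([688.0, 68.0, 1.0], 0.77, [277.0, 285.0])]
scene carton_mid [([376.0, 303.0, 43.0], 0.88, [392.0, 178.0]), ([520.0, 78.0, 62.0], 0.65, [294.0, 208.0]), ([548.0, 292.0, 0.0], 0.42, [380.0, 245.0])]
scene carton_slot [([392.0, -160.0, 94.0], 0.9, [207.0, 143.0]), ([364.0, 276.0, 59.0], 0.61, [382.0, 168.0])]
scene tray_front [([693.0, 290.0, -4.0], 0.73, [376.0, 305.0]), ([587.0, 78.0, 10.0], 0.6, [288.0, 244.0])]
scene cleaner [([689.0, 291.0, -3.0], 0.87, [377.0, 303.0])]
scene jar []
scene mount [([635.0, -162.0, 0.0], 0.55, [184.0, 248.0])]
top tray [([686.0, 69.0, -2.0], 0.61, [281.0, 148.0])]
top carton_mid [([383.0, 300.0, 49.0], 0.71, [166.0, 287.0])]
top carton_slot [([367.0, 274.0, 56.0], 0.8, [178.0, 296.0]), ([478.0, 81.0, 75.0], 0.78, [273.0, 242.0]), ([390.0, -162.0, 98.0], 0.69, [398.0, 290.0])]
top tray_front [([587.0, 74.0, 11.0], 0.8, [278.0, 192.0])]
top cleaner [([687.0, 290.0, -3.0], 0.94, [182.0, 148.0])]
top jar [([551.0, 290.0, 4.0], 0.93, [179.0, 208.0]), ([584.0, 75.0, 8.0], 0.2, [278.0, 193.0])]
top mount [([632.0, -162.0, 2.0], 0.81, [386.0, 172.0])]
```

View pics/scene1.png

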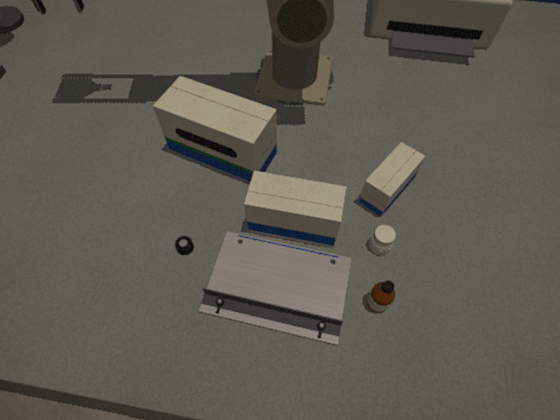

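View pics/top1.png

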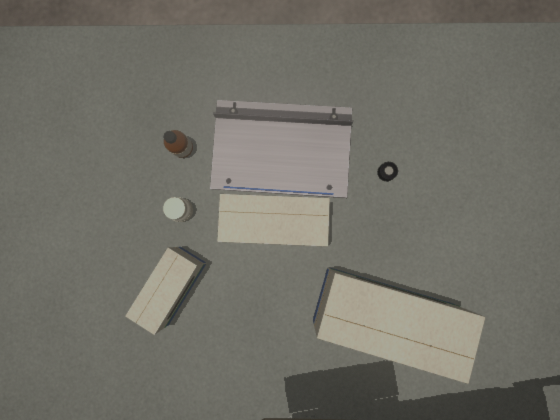

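The scene picture shows the white, blue-banded box of middle size in front of the tray, at (295,208). The top picture shows it at (273,220). The tray is at (281,148) in the top picture, with its dark rail across (283,115).
Possible mix-ups in the top picture are the small box (162,290), the big slotted box (400,325) and the middle box (273,220). I choose the middle-sized one, which stands square in front of the tray, and check it in one crop.

Run:
```python
from h import *
p=snapshot('top')
for q in('carton_mid','tray'):
    for r in trace(p,q):
        m=np.asarray(r['pixels']).astype(np.uint8); (c,s,a)=cv2.minAreaRect(cv2.findNonZero(m))
        print(q,round(r['conf'],2),m.sum(),np.round(c),np.round(s),a,np.round(cv2.boxPoints((c,s,a))).tolist())
for n,z,pts in(('box',124,[(219,195),(330,195),(329,246),(217,243)]),('tray',10,[(211,189),(348,197),(352,106),(217,101)]),('railtop',42,[(215,110),(352,116),(352,122),(216,119)])):
    print(n,[np.round(back(p,u,z)[:2]).tolist() for u in pts])
im=np.asarray(p['image'])[90:260,195:370]
cv2.imwrite('pics/crop1.png',cv2.cvtColor(cv2.resize(im,None,fx=4,fy=3.5),cv2.COLOR_RGB2BGR))
```

```text
carton_mid 0.86 11754 [398. 325.] [168.  73.] 16.69924545288086 [[307.0, 335.0], [328.0, 266.0], [489.0, 314.0], [468.0, 384.0]]
carton_mid 0.81 5438 [273. 220.] [111.  51.] 1.5074357986450195 [[217.0, 244.0], [218.0, 193.0], [329.0, 196.0], [328.0, 247.0]]
carton_mid 0.77 3600 [166. 290.] [42. 89.] 31.75948143005371 [[124.0, 316.0], [171.0, 241.0], [207.0, 263.0], [160.0, 338.0]]
tray 0.85 10595 [281. 148.] [137.  91.] 3.814074993133545 [[209.0, 189.0], [216.0, 98.0], [352.0, 107.0], [346.0, 199.0]]
box [[567.0, 182.0], [568.0, -29.0], [472.0, -27.0], [476.0, 184.0]]
tray [[592.0, 220.0], [577.0, -78.0], [778.0, -87.0], [789.0, 211.0]]
railtop [[758.0, 209.0], [746.0, -83.0], [733.0, -82.0], [739.0, 207.0]]
```

View pics/crop1.png

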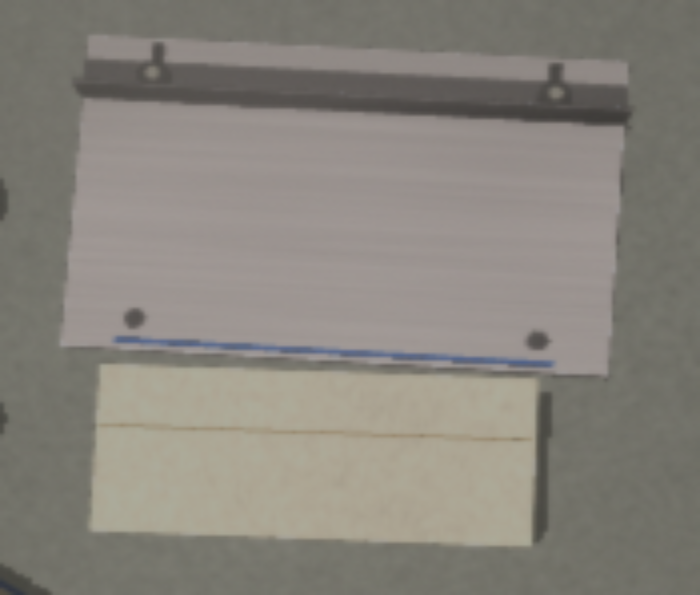

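The crop shows a closed middle-sized box, square in front of the tray. It is turned about 1.2° relative to the tray's front edge. I'll go behind it with the gripper open, so both fingers push and keep it square.

```bash
python3 -m handwheel '[[1,0,0,-3,0,0,0.103],[1,0,0,-3,0,0,0.103],[1,0,0,-3,0,0,0.103],[1,3,-2.5,0,0,0,0],[1,3,-2.5,0,0,0,0],[1,3,-2.5,0,0,0,0],[1,3,-2.5,0,0,0,0],[1,3,-2.5,0,0,0,0],[1,3,-2.5,0,0,0,0],[1,3,-2.5,0,0,0,0],[1,3,-2.5,0,0,0,0],[1,0,0,0,0,0,0]]'
python3 -m handwheel '[[1,0,-3.9,0,0,0,0],[1,0,-3.9,0,0,0,0],[1,0,-3.9,0,0,0,0],[1,0,-3.9,0,0,0,0],[1,0,-3.9,0,0,0,0],[1,0,-3.9,0,0,0,0],[1,0,-3.9,0,0,0,0],[1,0,-3.9,0,0,0,0],[1,0,-3.9,0,0,0,0],[1,0,-3.9,0,0,0,0],[1,0,-3.9,0,0,0,0],[1,0,0,0,0,0,0]]'
```

```text
time: 1.95
tool_pos: [409.4, -386.5, 302.2]
tcp_rot: [-179.9, -0.1, -2.4]
ft_force: [0.4, -0.6, -0.5]
finger_gap: 85.7
grip_force: 0.0
time: 2.95
tool_pos: [424.4, 43.5, 302.4]
tcp_rot: [-179.8, -0.0, -2.3]
ft_force: [0.2, -0.3, 0.5]
finger_gap: 85.0
grip_force: 0.0
```

```bash
python3 -m handwheel '[[1,0,-3.4,0,0,0,0.008],[1,0,0,0,0,0,0],[1,0,0,3,0,0,0],[1,0,0,3,0,0,0],[1,0,0,3,0,0,0],[1,0,0,3,0,0,0],[1,0,0,3,0,0,0],[1,0,0,3,0,0,0],[1,0,0,3,0,0,0],[1,0,0,0,0,0,0],[1,0,0,0,0,0,0],[1,0,0,0,0,0,0]]'
python3 -m handwheel '[[1,0.2,0,0,0,0,0],[1,0.2,0,0,0,0,0],[1,0.2,0,0,0,0,0],[1,0.2,0,0,0,0,0],[1,0.2,0,0,0,0,0],[1,0.2,0,0,0,0,0],[1,0.2,0,0,0,0,0],[1,0.2,0,0,0,0,0],[1,0.2,0,0,0,0,0],[1,0.2,0,0,0,0,0],[1,0.2,0,0,0,0,0],[1,0,0,0,0,0,0]]'
python3 - <<'E'
from h import *
p=snapshot('scene');save(p,'s2')
E
```

```text
time: 3.95
tool_pos: [427.4, 71.1, 93.9]
tcp_rot: [-180.0, -0.1, -3.2]
ft_force: [0.1, 0.6, 0.5]
finger_gap: 85.4
grip_force: 0.0
time: 4.95
tool_pos: [448.6, 70.1, 92.1]
tcp_rot: [-180.0, -0.0, -3.2]
ft_force: [0.5, 0.1, -0.4]
finger_gap: 85.4
grip_force: 0.0
```

View pics/s2.png

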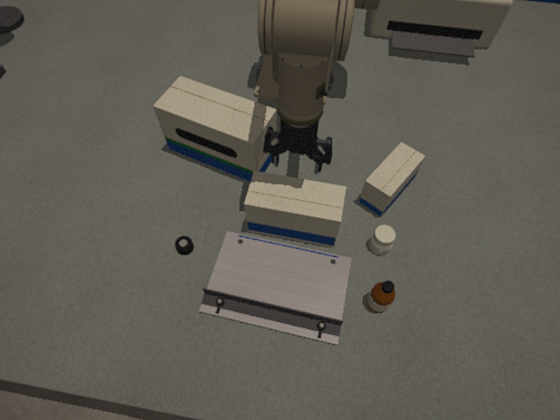

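The open gripper is right behind the carton at (298,150), and the carton has not moved. I'll slide it up slowly.

```bash
python3 -m handwheel '[[1,0.2,0,0,0,0,0],[1,0.2,0,0,0,0,0],[1,0.2,0,0,0,0,0],[1,0.2,0,0,0,0,0],[1,0.2,0,0,0,0,0],[1,0.2,0,0,0,0,0],[1,0.2,0,0,0,0,0],[1,0.2,0,0,0,0,0],[1,0.2,0,0,0,0,0],[1,0.2,0,0,0,0,0]]'
python3 -m handwheel '[[1,0.1,0,0,0,0,0],[1,0.1,0,0,0,0,0],[1,0.1,0,0,0,0,0],[1,0.1,0,0,0,0,0]]'
python3 -m handwheel '[[1,0.1,0,0,0,0,0],[1,0.1,0,0,0,0,0],[1,0.1,0,0,0,0,0],[1,0.1,0,0,0,0,0]]'
python3 -m handwheel '[[1,0.1,0,0,0,0,0],[1,0.1,0,0,0,0,0],[1,0.1,0,0,0,0,0]]'
```

```text
time: 5.83
tool_pos: [468.4, 69.1, 92.1]
tcp_rot: [-180.0, 0.0, -3.2]
ft_force: [-0.5, 0.2, -0.5]
finger_gap: 85.6
grip_force: 0.0
time: 6.17
tool_pos: [472.3, 68.9, 92.0]
tcp_rot: [-180.0, 0.0, -3.2]
ft_force: [-0.1, -0.4, 0.6]
finger_gap: 85.2
grip_force: 0.0
time: 6.5
tool_pos: [476.3, 68.6, 92.1]
tcp_rot: [-180.0, -0.0, -3.2]
ft_force: [-0.2, 0.7, 1.1]
finger_gap: 84.9
grip_force: 0.0
time: 6.75
tool_pos: [479.3, 68.4, 92.1]
tcp_rot: [180.0, 0.0, -3.2]
ft_force: [-0.1, -0.2, 0.8]
finger_gap: 85.2
grip_force: 0.0
```

Run:
```python
from h import *
p=snapshot('scene')
print([(np.round(r['location']).tolist(),round(r['conf'],2)) for r in place_of(p,'carton_mid')])
im=np.asarray(p['image'])[110:260,190:390]
cv2.imwrite('pics/s3.png',cv2.cvtColor(cv2.resize(im,None,fx=4,fy=4),cv2.COLOR_RGB2BGR))
```

```text
[([378.0, 304.0, 49.0], 0.67), ([522.0, 80.0, 63.0], 0.66), ([548.0, 290.0, 3.0], 0.6)]
```

View pics/s3.png

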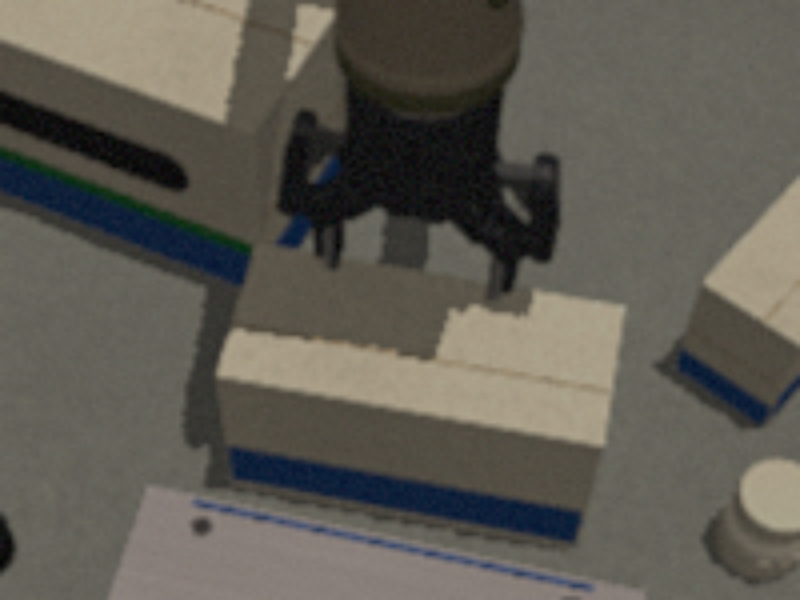

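The carton has not moved yet, and a gap to the tray still shows below the blue band. The fingers, at (330,250) and (505,280) in the crop, are just at its rear face. I'll continue.

```bash
for i in 1; do :; done
python3 -m handwheel '[[1,0.15,0,0,0,0,0],[1,0.15,0,0,0,0,0],[1,0.15,0,0,0,0,0],[1,0.15,0,0,0,0,0]]'
python3 -m handwheel '[[1,0.15,0,0,0,0,0],[1,0.15,0,0,0,0,0],[1,0.15,0,0,0,0,0],[1,0.15,0,0,0,0,0]]'
python3 - <<'E'
from h import *
for n in('scene','top'):
    p=snapshot(n); print([(np.round(r['location'],1).tolist(),round(r['conf'],2)) for r in place_of(p,'carton_mid')])
    for r in trace(p,'carton_mid'):
        m=np.asarray(r['pixels']).astype(np.uint8); print(cv2.minAreaRect(cv2.findNonZero(m)))
E
```

```text
time: 7.18
tool_pos: [485.4, 68.1, 92.1]
tcp_rot: [-180.0, -0.0, -3.2]
ft_force: [-0.9, 0.0, 0.9]
finger_gap: 85.5
grip_force: 0.0
time: 7.52
tool_pos: [491.4, 67.8, 92.1]
tcp_rot: [-180.0, -0.0, -3.2]
ft_force: [0.4, -0.9, 0.7]
finger_gap: 85.7
grip_force: 0.0
[([379.4, 303.9, 45.6], 0.87), ([522.5, 78.8, 59.0], 0.82)]
((213.64739990234375, 127.37071228027344), (129.28326416015625, 77.55118560791016), 20.136302947998047)
((292.6621398925781, 208.0270233154297), (97.98179626464844, 62.30721664428711), 9.462322235107422)
((389.9028625488281, 177.50953674316406), (36.31813049316406, 78.34892272949219), 39.40066146850586)
[([384.8, 299.8, 48.6], 0.86)]
((165.42022705078125, 289.3123474121094), (42.56928253173828, 89.49978637695312), 31.429563522338867)
((403.1551208496094, 326.1687316894531), (156.20994567871094, 72.8141098022461), 16.440380096435547)
```

Run:
```python
from h import *
s=sense(); print(s['tool_pos'],s['ft_force'],s['wrist_torque'])
p=snapshot('scene');w=snapshot('wrist')
print(np.round(proj(p,[491,68,92])),np.round(proj(p,[476,78,124])),np.round(proj(p,[568,78,124])))
a=cv2.resize(np.asarray(p['image'])[120:250,210:370],None,fx=2.5,fy=2.5);b=cv2.resize(np.asarray(w['image']),(400,300))
c=np.zeros((max(a.shape[0],300),800,3),np.uint8);c[:a.shape[0],:400]=a;c[:300,400:]=b
cv2.imwrite('pics/s4.png',c[:,:,::-1])
```

```text
[491.15298212  67.80589851  92.0487705 ] [-0.21772472 -0.11879118 -0.23610097] [0.05150931 0.01095044 0.08545024]
[292. 190.] [298. 177.] [291. 212.]
```

View pics/s4.png

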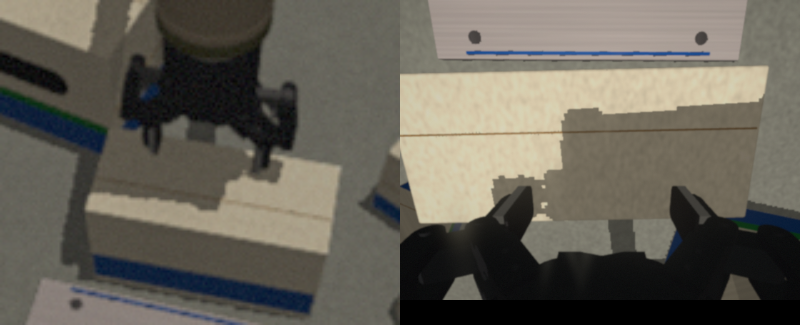

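Run:
```python
from h import *
p=snapshot('scene');w=snapshot('wrist')
for z in(75,92,110,124,140):
  print(z,[np.round((proj(p,[x,y,z])-[210,120])*2.5).tolist() for x,y in((491,113),(491,23))],[np.round(proj(w,[x,y,z])*[400/560,300/420]+[400,0]).tolist() for x,y in((491,113),(491,23),(476,78))])
print('tray front wrist',[np.round(proj(w,[x,y,10])*[400/560,300/420]+[400,0]).tolist() for x,y in((592,220),(577,-78))])
print('box top', [[np.round(proj(w,[x,y,z])*[400/560,300/420]+[400,0]).tolist() for x,y in((568,182),(568,-29),(474,-28),(475,183))] for z in (100,124,150)])
R=np.array(w['R']);print(-R.T@w['t'])
```

```text
75 [[252.0, 193.0], [156.0, 178.0]] [[548.0, 174.0], [656.0, 168.0], [591.0, 188.0]]
92 [[253.0, 182.0], [156.0, 168.0]] [[543.0, 182.0], [661.0, 176.0], [590.0, 198.0]]
110 [[254.0, 171.0], [156.0, 156.0]] [[536.0, 192.0], [668.0, 186.0], [589.0, 210.0]]
124 [[256.0, 162.0], [155.0, 147.0]] [[530.0, 202.0], [674.0, 195.0], [588.0, 221.0]]
140 [[257.0, 151.0], [155.0, 136.0]] [[522.0, 216.0], [683.0, 208.0], [586.0, 236.0]]
tray front wrist [[444.0, 61.0], [743.0, 60.0]]
box top [[[419.0, 82.0], [748.0, 63.0], [733.0, 198.0], [450.0, 211.0]], [[385.0, 81.0], [777.0, 58.0], [753.0, 215.0], [427.0, 230.0]], [[330.0, 79.0], [822.0, 50.0], [785.0, 242.0], [392.0, 259.0]]]
[557.55860985  64.76191318 254.29933646]
```

The crop and wrist view agree: the fingertips, at (528,188) and (672,186) in the wrist part, lie over the carton's top. The fully open tips therefore stand much higher than expected, and the carton is untouched. I'll back off and compare tip heights at different openings.

```bash
python3 -m handwheel '[[1,-2,0,0,0,0,0],[1,-2,0,0,0,0,0],[1,-2,0,0,0,0,0],[1,0,0,0,0,0,0]]'
cat > w.py <<'E'
from h import *
import sys
for n in('wrist','scene'):
    p=snapshot(n);np.save(f'/tmp/{sys.argv[1]}_{n}.npy',p['image'])
s=sense();print(s['tool_pos'],s['finger_gap'],s['ft_force'])
if n: print([(z,np.round(proj(p,[s['tool_pos'][0],s['tool_pos'][1],z])).tolist()) for z in(75,92,124)])
E
python3 w.py a
python3 -m handwheel '[[0,0,0,0,0,0,0],[0,0,0,0,0,0,0],[0,0,0,0,0,0,0],[0,0,0,0,0,0,0],[0,0,0,0,0,0,0],[0,0,0,0,0,0,0]]' ;python3 w.py b
python3 -m handwheel '[[-1,0,0,0,0,0,0],[-1,0,0,0,0,0,0],[-1,0,0,0,0,0,0],[-1,0,0,0,0,0,0],[-1,0,0,0,0,0,0],[-1,0,0,0,0,0,0]]' ;python3 w.py c
python3 - <<'E'
import numpy as np,cv2
c=np.zeros((400,798,3),np.uint8)
for i,k in enumerate('abc'):
    c[:200,i*266:(i+1)*266]=cv2.resize(np.load(f'/tmp/{k}_wrist.npy'),(266,200))
    c[200:,i*266:(i+1)*266]=cv2.resize(np.load(f'/tmp/{k}_scene.npy')[100:225,210:376],(266,200))
cv2.imwrite('pics/m1.png',c[:,:,::-1])
E
```

```text
time: 8.35
tool_pos: [428.2, 71.3, 91.2]
tcp_rot: [180.0, 0.2, -3.1]
ft_force: [-0.2, -0.0, -0.5]
finger_gap: 85.1
grip_force: 0.0
[431.3972246   71.15246118  92.29502527] 85.27583167724995 [-0.04838975 -0.1697803  -0.0063281 ]
[(75, [297.0, 174.0]), (92, [297.0, 170.0]), (124, [298.0, 161.0])]
time: 8.95
tool_pos: [431.4, 71.1, 92.0]
tcp_rot: [180.0, 0.0, -3.2]
ft_force: [0.2, 0.1, 0.8]
finger_gap: 42.8
grip_force: 0.0
[431.35458191  71.08954272  92.02931154] 42.80341701628162 [-0.03143564 -0.47298049  0.44053792]
[(75, [297.0, 174.0]), (92, [297.0, 170.0]), (124, [298.0, 161.0])]
time: 9.55
tool_pos: [431.3, 71.1, 92.1]
tcp_rot: [-180.0, -0.0, -3.2]
ft_force: [0.0, -0.1, -1.1]
finger_gap: -0.3
grip_force: 0.0
[431.35390227  71.10720105  92.14034415] -0.025513009564235 [-0.64007481 -0.02396641  0.20587631]
[(75, [297.0, 174.0]), (92, [297.0, 170.0]), (124, [298.0, 161.0])]
```

View pics/m1.png

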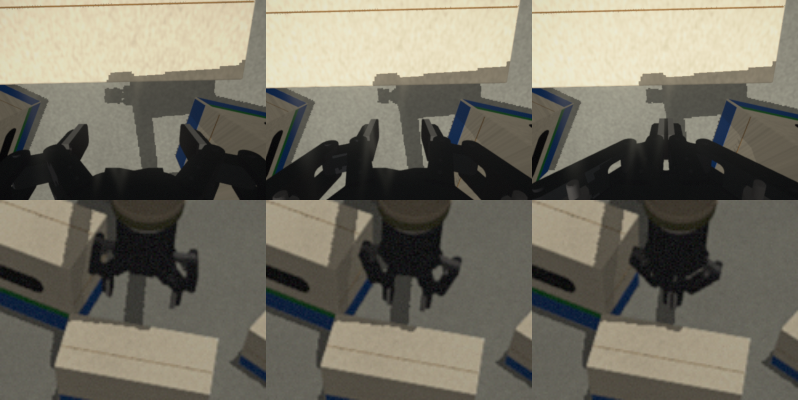

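Run:
```python
from h import *
w=snapshot('wrist');p=snapshot('scene')
P=lambda q:np.array(q['intrinsics'])@np.c_[np.array(q['R']),np.array(q['t'])]
X=cv2.triangulatePoints(P(w),P(p),np.array([280.,252.]),np.array([297.,164.5]));print((X[:3]/X[3]).T)
for z in(60,75,92,110,124): print(z,np.round(proj(w,[431,71,z])),np.round(proj(w,[442,71,z])),np.round(proj(p,[442,71,z])))
R=np.array(w['R']);print(R,-R.T@w['t'])
a=np.asarray(w['image'])[210:330,200:360];b=np.asarray(p['image'])[130:190,257:337]
cv2.imwrite('pics/m2.png',np.hstack([cv2.resize(a,(400,300)),cv2.resize(b,(400,300))])[:,:,::-1])
```

```text
[[446.44362075  71.72886861 130.65437659]]
60 [283. 232.] [282. 215.] [296. 181.]
75 [283. 240.] [282. 222.] [296. 178.]
92 [283. 251.] [282. 232.] [296. 173.]
110 [283. 265.] [282. 244.] [297. 169.]
124 [283. 278.] [282. 256.] [297. 165.]
[[-5.52367598e-02 -9.98473214e-01  3.76485352e-04]
 [-9.63250522e-01  5.33874570e-02  2.63245536e-01]
 [-2.62863716e-01  1.41781807e-02 -9.64728794e-01]] [497.69931908  68.06505316 254.31559576]
```

View pics/m2.png

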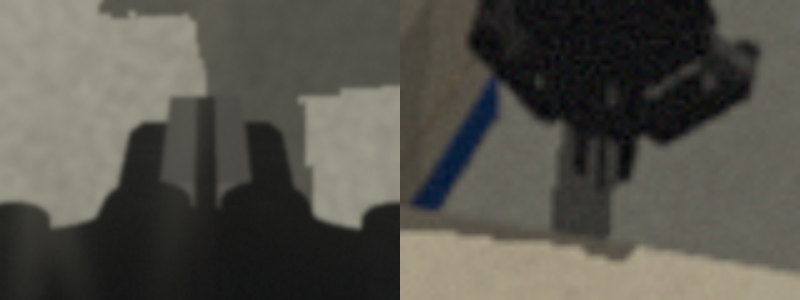

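The tip is at (205,97) in the wrist crop and (607,183) in the scene crop. Triangulated, it stands at z of about 115–130 while the reported TCP z is 92. This fits with the open fingers passing over the 124 mm carton, so the real tool sits about 40 mm higher than reported. I'll open again, go lower and push gently.

```bash
python3 -m handwheel '[[1,0,0,0,0,0,0],[1,0,0,0,0,0,0],[1,0,0,0,0,0,0],[1,0,0,0,0,0,0],[1,0,0,1,0,0,0],[1,0,0,1,0,0,0],[1,0,0,1,0,0,0],[1,0,0,1,0,0,0],[1,0,0,1,0,0,0],[1,0,0,0,0,0,0],[1,0,0,0,0,0,0]]'
python3 - <<'E'
from h import *
w=snapshot('wrist');p=snapshot('scene')
a=np.asarray(w['image']);b=np.asarray(p['image'])[110:190,245:352]
cv2.imwrite('pics/m3.png',np.hstack([cv2.resize(a,(400,300)),cv2.resize(b,(400,300))])[:,:,::-1])
E
```

```text
time: 10.67
tool_pos: [430.3, 71.1, 40.9]
tcp_rot: [180.0, 0.1, -3.2]
ft_force: [0.1, -0.7, 0.5]
finger_gap: 85.4
grip_force: 0.0
```

View pics/m3.png

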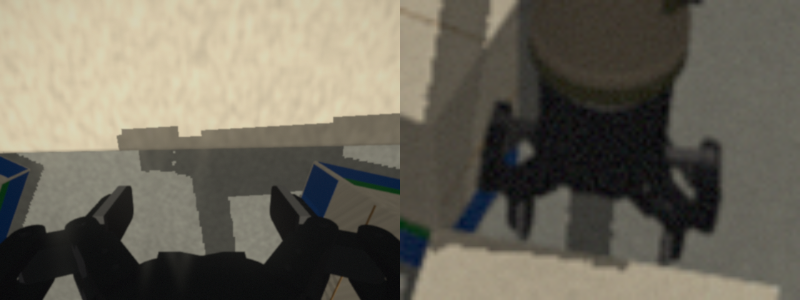

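The fingers at (520,235) and (668,260) in the scene crop are now lower and just behind the carton's rear edge. I'll advance slowly and watch the force.

```bash
python3 -m handwheel '[[1,0.2,0,0,0,0,0],[1,0.2,0,0,0,0,0],[1,0.2,0,0,0,0,0],[1,0.2,0,0,0,0,0],[1,0.2,0,0,0,0,0],[1,0.2,0,0,0,0,0],[1,0.2,0,0,0,0,0],[1,0.2,0,0,0,0,0],[1,0.2,0,0,0,0,0],[1,0.2,0,0,0,0,0]]' | egrep 'pos|force'
python3 -m handwheel '[[1,0.2,0,0,0,0,0],[1,0.2,0,0,0,0,0],[1,0.2,0,0,0,0,0]]'| egrep 'pos|ft'
python3 -m handwheel '[[1,0.2,0,0,0,0,0],[1,0.2,0,0,0,0,0],[1,0.2,0,0,0,0,0]]'| egrep 'pos|ft'
python3 -m handwheel '[[1,0.15,0,0,0,0,0],[1,0.15,0,0,0,0,0],[1,0.15,0,0,0,0,0]]'| egrep 'pos|ft'
python3 -m handwheel '[[1,0.15,0,0,0,0,0],[1,0.15,0,0,0,0,0],[1,0.15,0,0,0,0,0]]'| egrep 'pos|ft'
```

```text
tool_pos: [451.4, 70.0, 42.0]
ft_force: [-0.9, -0.6, 0.0]
grip_force: 0.0
tool_pos: [457.5, 69.7, 42.1]
ft_force: [-0.8, 0.6, -0.5]
tool_pos: [463.3, 69.4, 42.0]
ft_force: [-0.8, 0.5, 0.4]
tool_pos: [467.7, 69.1, 42.0]
ft_force: [-1.6, -0.4, -0.0]
tool_pos: [472.3, 68.8, 42.1]
ft_force: [-1.0, 0.5, 0.8]
```

```bash
python3 -m handwheel '[[1,0.15,0,0,0,0,0],[1,0.15,0,0,0,0,0]]'| egrep 'pos|ft'
python3 -m handwheel '[[1,0.15,0,0,0,0,0],[1,0.15,0,0,0,0,0]]'| egrep 'pos|ft'
python3 -m handwheel '[[1,0.1,0,0,0,0,0],[1,0.1,0,0,0,0,0]]'| egrep 'pos|ft'
python3 -m handwheel '[[1,0.1,0,0,0,0,0],[1,0.1,0,0,0,0,0]]'| egrep 'pos|ft'
python3 - <<'E'
from h import *
p=snapshot('scene');print([(np.round(r['location'],1).tolist(),round(r['conf'],2)) for r in place_of(p,'carton_mid')])
w=snapshot('wrist')
print(np.mean([sense()['ft_force'] for _ in range(3)],0))
E
```

```text
tool_pos: [475.4, 68.7, 42.1]
ft_force: [-2.3, -0.1, 0.1]
tool_pos: [478.4, 68.5, 42.1]
ft_force: [-0.8, 1.0, 0.7]
tool_pos: [480.3, 68.4, 42.1]
ft_force: [-1.2, 0.1, 1.4]
tool_pos: [482.3, 68.3, 42.1]
ft_force: [-1.9, 0.3, 0.6]
[([536.9, 73.9, 60.3], 0.77), ([688.5, 70.6, -1.7], 0.71), ([379.9, 303.0, 43.7], 0.63)]
[-1.66243135 -0.04477498 -0.32294423]
```

```bash
python3 -m handwheel '[[1,0.1,0,0,0,0,0],[1,0.1,0,0,0,0,0]]'| egrep 'pos|ft'
python3 -m handwheel '[[1,0.1,0,0,0,0,0],[1,0.1,0,0,0,0,0]]'| egrep 'pos|ft'
python3 -m handwheel '[[1,0.05,0,0,0,0,0],[1,0.05,0,0,0,0,0]]'| egrep 'pos|ft'
python3 -m handwheel '[[1,0.05,0,0,0,0,0],[1,0.05,0,0,0,0,0]]'| egrep 'pos|ft'
```

```text
tool_pos: [484.2, 68.2, 42.1]
ft_force: [-1.0, 0.0, 0.8]
tool_pos: [486.3, 68.1, 42.2]
ft_force: [-4.6, 0.0, 3.6]
tool_pos: [486.7, 68.1, 42.2]
ft_force: [-8.6, 1.0, 8.3]
tool_pos: [487.0, 68.0, 42.3]
ft_force: [-14.2, 0.8, 12.6]
```

```bash
python3 -m handwheel '[[1,-0.2,0,0,0,0,0],[1,-0.3,0,0,0,0,0],[1,0,0,0,0,0,0]]'
python3 - <<'E'
from h import *
p=snapshot('scene');print([(np.round(r['location'],1).tolist(),round(r['conf'],2)) for q in('carton_mid','carton_slot') for r in place_of(p,q)])
E
```

```text
time: 14.33
tool_pos: [482.8, 68.2, 41.9]
tcp_rot: [180.0, 0.0, -3.2]
ft_force: [-2.1, 0.2, 1.0]
finger_gap: 85.5
grip_force: 0.0
[([379.8, 300.8, 45.2], 0.94), ([539.8, 79.7, 60.0], 0.72), ([365.2, 274.5, 57.5], 0.93), ([394.2, -162.4, 93.3], 0.59)]
```

Pressed against the tray edge; the carton is now at x≈540, as expected. The upward force came from the gripper body sitting close over the carton top, so I back off, raise the tool, and push high while rising along with the tilt.

```bash
python3 -m handwheel '[[1,-1,0,0,0,0,0],[1,-0.5,0,0,0,0,0],[1,0,0,-1.4,0,0,0],[1,0,0,-1.4,0,0,0],[1,0,0,0,0,0,0]]'| egrep 'pos|ft'
python3 -m handwheel '[[1,0.3,0,0,0,0,0],[1,0.3,0,0,0,0,0],[1,0.2,0,0,0,0,0],[1,0.2,0,0,0,0,0]]'| egrep 'pos|ft'
python3 -m handwheel '[[1,0.1,0,0,0,0,0],[1,0.1,0,0,0,0,0],[1,0.1,0,0,0,0,0]]'| egrep 'pos|ft'
python3 -m handwheel '[[1,0.1,0,0,0,0,0],[1,0.1,0,0,0,0,0],[1,0.1,0,0,0,0,0]]'| egrep 'pos|ft'
python3 -m handwheel '[[1,0.1,0,0,0,0,0],[1,0.1,0,0,0,0,0],[1,0.1,0,0,0,0,0]]'| egrep 'pos|ft'
```

```text
tool_pos: [470.4, 69.1, 72.9]
ft_force: [0.8, 0.5, 1.3]
tool_pos: [478.0, 68.4, 69.2]
ft_force: [-0.2, 0.3, 0.2]
tool_pos: [481.1, 68.3, 69.7]
ft_force: [0.0, -0.7, 0.0]
tool_pos: [483.9, 68.2, 70.0]
ft_force: [-3.2, 0.3, 1.2]
tool_pos: [487.2, 68.0, 70.1]
ft_force: [-3.2, -0.1, -0.2]
```

Tipping force is about 3 N, as expected. I'll continue, rising with the tilt.

```bash
python3 -m handwheel '[[1,0.15,0,-0.04,0,0,0],[1,0.15,0,-0.04,0,0,0],[1,0.15,0,-0.04,0,0,0],[1,0.15,0,-0.04,0,0,0]]'| egrep 'pos|ft'
python3 -m handwheel '[[1,0.15,0,-0.04,0,0,0],[1,0.15,0,-0.04,0,0,0],[1,0.15,0,-0.04,0,0,0],[1,0.15,0,-0.04,0,0,0]]'| egrep 'pos|ft'
python3 - <<'E'
from h import *
p=snapshot('scene');print([(np.round(r['location'],1).tolist(),round(r['conf'],2)) for q in('carton_mid',) for r in place_of(p,q)])
E
python3 -m handwheel '[[1,0.15,0,-0.04,0,0,0],[1,0.15,0,-0.04,0,0,0],[1,0.15,0,-0.04,0,0,0],[1,0.15,0,-0.04,0,0,0]]'| egrep 'pos|ft'
```

```text
tool_pos: [493.5, 67.7, 71.8]
ft_force: [-2.8, -0.3, 1.6]
tool_pos: [499.4, 67.3, 73.4]
ft_force: [-2.2, -0.3, 1.9]
[([378.9, 305.2, 46.4], 0.91), ([687.1, 67.8, -1.6], 0.38)]
tool_pos: [505.4, 67.0, 75.0]
ft_force: [-2.9, -0.2, 1.7]
```

```bash
python3 -m handwheel '[[1,0.15,0,-0.05,0,0,0],[1,0.15,0,-0.05,0,0,0],[1,0.15,0,-0.05,0,0,0],[1,0.15,0,-0.05,0,0,0],[1,0.15,0,-0.05,0,0,0],[1,0.15,0,-0.05,0,0,0]]'| egrep 'pos|ft'
python3 -m handwheel '[[1,0.15,0,-0.05,0,0,0],[1,0.15,0,-0.05,0,0,0],[1,0.15,0,-0.05,0,0,0],[1,0.15,0,-0.05,0,0,0],[1,0.15,0,-0.05,0,0,0],[1,0.15,0,-0.05,0,0,0]]'| egrep 'pos|ft'
python3 -m handwheel '[[1,0.15,0,-0.05,0,0,0],[1,0.15,0,-0.05,0,0,0],[1,0.15,0,-0.05,0,0,0],[1,0.15,0,-0.05,0,0,0],[1,0.15,0,-0.05,0,0,0],[1,0.15,0,-0.05,0,0,0]]'| egrep 'pos|ft'
```

```text
tool_pos: [514.4, 66.5, 78.0]
ft_force: [-2.9, 0.7, 2.5]
tool_pos: [523.4, 66.0, 80.9]
ft_force: [-0.8, -0.3, 1.7]
tool_pos: [532.4, 65.5, 83.9]
ft_force: [-1.4, -0.1, 1.1]
```

```bash
python3 -m handwheel '[[1,0.15,0,-0.05,0,0,0],[1,0.15,0,-0.05,0,0,0],[1,0.15,0,-0.05,0,0,0],[1,0.15,0,-0.05,0,0,0],[1,0.15,0,-0.05,0,0,0],[1,0.15,0,-0.05,0,0,0]]'| egrep 'pos|ft'
python3 -m handwheel '[[1,0.15,0,-0.05,0,0,0],[1,0.15,0,-0.05,0,0,0],[1,0.15,0,-0.05,0,0,0],[1,0.15,0,-0.05,0,0,0],[1,0.15,0,-0.05,0,0,0],[1,0.15,0,-0.05,0,0,0]]'| egrep 'pos|ft'
python3 -m handwheel '[[1,0.15,0,-0.05,0,0,0],[1,0.15,0,-0.05,0,0,0],[1,0.15,0,-0.05,0,0,0],[1,0.15,0,-0.05,0,0,0]]'| egrep 'time|pos|ft'
python3 - <<'E'
from h import *
for n in('scene','top'):
  p=snapshot(n);print([(q,np.round(r['location'],1).tolist(),round(r['conf'],2)) for q in('carton_mid','carton_slot') for r in place_of(p,q)])
save(p,'late')
E
```

```text
tool_pos: [541.3, 65.0, 86.8]
ft_force: [0.0, -0.5, 0.9]
tool_pos: [550.3, 64.5, 90.0]
ft_force: [-0.7, 0.8, -0.5]
time: 19.92
tool_pos: [556.3, 64.2, 91.9]
ft_force: [-0.0, -0.7, 0.0]
[('carton_mid', [381.8, 303.4, 43.8], 0.58), ('carton_slot', [362.4, 274.8, 56.2], 0.86), ('carton_slot', [561.2, 81.2, 118.0], 0.75), ('carton_slot', [392.5, -159.4, 96.1], 0.73)]
[('carton_mid', [382.1, 298.7, 51.1], 0.86), ('carton_slot', [391.7, -165.0, 98.7], 0.77), ('carton_slot', [365.3, 273.8, 57.4], 0.58)]
```

```bash
python3 -m handwheel '[[1,0.15,0,-0.05,0,0,0],[1,0.15,0,-0.05,0,0,0],[1,0.15,0,-0.05,0,0,0],[1,0.15,0,-0.05,0,0,0],[1,0.15,0,-0.05,0,0,0],[1,0.15,0,-0.05,0,0,0]]'| egrep 'pos|ft'
python3 -m handwheel '[[1,0,0,0,0,0,0],[1,0,0,0,0,0,0],[1,0,0,0,0,0,0],[1,0,0,0,0,0,0]]'| egrep 'time|pos|ft'
python3 - <<'E'
from h import *
for n in('scene',):
  p=snapshot(n);print([(q,np.round(r['location'],1).tolist(),round(r['conf'],2)) for q in('carton_mid','carton_slot') for r in place_of(p,q)])
E
```

```text
tool_pos: [565.3, 63.7, 94.9]
ft_force: [-0.6, 0.7, 1.0]
time: 21.05
tool_pos: [565.0, 63.7, 94.8]
ft_force: [-0.1, -0.7, -0.4]
[('carton_mid', [378.6, 301.7, 46.6], 0.97), ('carton_slot', [394.9, -158.9, 95.4], 0.88), ('carton_slot', [625.7, 77.0, 104.2], 0.81), ('carton_slot', [365.8, 275.2, 58.4], 0.77)]
```

The slot is now at (626,77,104), so the carton lies flat, about 55–75 mm short of the rail. I'll retreat and check how square it is.

```bash
python3 -m handwheel '[[1,-2,0,0,0,0,0],[1,-2,0,0,0,0,0],[1,-2,0,0,0,0,0],[1,-2,0,0,0,0,0],[1,0,0,2,0,0,0],[1,0,0,2,0,0,0],[1,0,0,2,0,0,0],[1,0,0,0,0,0,0]]'| egrep 'time|pos|rot|ft'
python3 - <<'E'
from h import *
p=snapshot('top');save(p,'l')
for q in('tray','carton_mid','carton_slot'):
  print(q,[(np.round(r['location'],1).tolist(),round(r['conf'],2)) for r in place_of(p,q)])
  for r in trace(p,q):
    m=np.asarray(r['pixels']).astype(np.uint8);print(np.round(cv2.boxPoints(cv2.minAreaRect(cv2.findNonZero(m))),1).tolist())
im=np.asarray(p['image'])[90:260,195:370]
cv2.imwrite('pics/crop2.png',cv2.cvtColor(cv2.resize(im,None,fx=4,fy=3.5),cv2.COLOR_RGB2BGR))
E
```

```text
time: 21.87
tool_pos: [481.9, 68.0, 31.1]
tcp_rot: [180.0, 0.3, -3.2]
ft_force: [-1.7, 0.1, -1.0]
tray [([685.0, 69.7, 2.7], 0.6)]
[[209.60000610351562, 189.5], [214.89999389648438, 99.0999984741211], [352.0, 107.0999984741211], [346.70001220703125, 197.60000610351562]]
carton_mid [([381.5, 298.2, 48.5], 0.78)]
[[310.8999938964844, 336.8999938964844], [331.5, 267.29998779296875], [488.6000061035156, 313.79998779296875], [468.0, 383.29998779296875]]
[[221.6999969482422, 201.60000610351562], [223.3000030517578, 140.5], [331.3999938964844, 143.3000030517578], [329.79998779296875, 204.39999389648438]]
[[123.5999984741211, 315.3999938964844], [171.39999389648438, 240.0], [207.1999969482422, 262.70001220703125], [159.39999389648438, 338.1000061035156]]
[[209.5, 189.5], [214.8000030517578, 99.0], [352.0, 107.0999984741211], [346.70001220703125, 197.60000610351562]]
carton_slot [([623.3, 73.9, 102.4], 0.92), ([364.1, 272.0, 59.2], 0.69), ([389.6, -159.2, 99.3], 0.56), ([692.1, 288.6, -2.2], 0.28)]
[[221.1999969482422, 202.3000030517578], [224.60000610351562, 139.8000030517578], [332.70001220703125, 145.60000610351562], [329.3999938964844, 208.10000610351562]]
[[312.0, 337.20001220703125], [332.70001220703125, 267.5], [488.70001220703125, 313.8999938964844], [467.8999938964844, 383.6000061035156]]
[[123.9000015258789, 316.1000061035156], [170.39999389648438, 239.39999389648438], [207.39999389648438, 261.79998779296875], [160.89999389648438, 338.5]]
```

View pics/crop2.png

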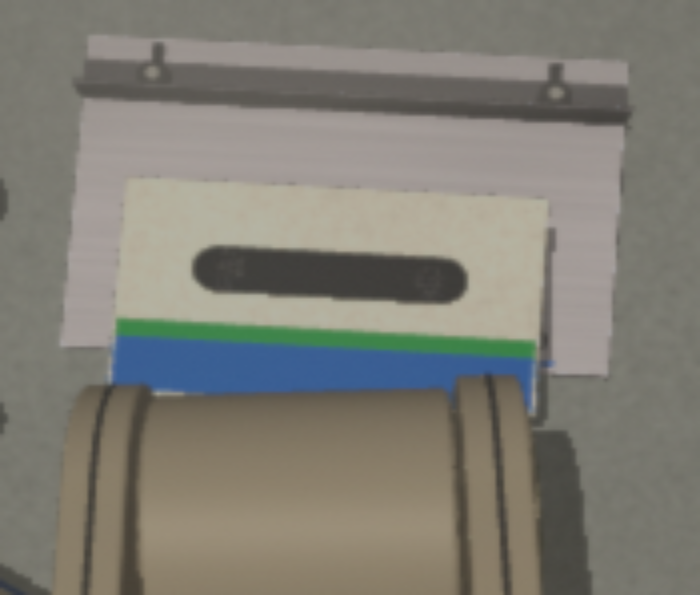

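The carton lies flat with its slot on top at (330,275), and its leading edge is parallel to the rail. I'll push it home.

```bash
python3 -m handwheel '[[1,0.5,0,0,0,0,0],[1,0.5,0,0,0,0,0],[1,0.5,0,0,0,0,0],[1,0.5,0,0,0,0,0],[1,0.4,0,0,0,0,0],[1,0.4,0,0,0,0,0],[1,0.3,0,0,0,0,0],[1,0.2,0,0,0,0,0],[1,0.2,0,0,0,0,0],[1,0.2,0,0,0,0,0]]'| egrep 'pos|ft'
python3 -m handwheel '[[1,0.2,0,0,0,0,0],[1,0.2,0,0,0,0,0],[1,0.2,0,0,0,0,0],[1,0.2,0,0,0,0,0],[1,0.2,0,0,0,0,0],[1,0.2,0,0,0,0,0]]'| egrep 'pos|ft'
python3 -m handwheel '[[1,0.2,0,0,0,0,0],[1,0.2,0,0,0,0,0],[1,0.2,0,0,0,0,0],[1,0.2,0,0,0,0,0],[1,0.2,0,0,0,0,0],[1,0.2,0,0,0,0,0]]'| egrep 'pos|ft'
python3 -m handwheel '[[1,0.2,0,0,0,0,0],[1,0.2,0,0,0,0,0],[1,0.2,0,0,0,0,0],[1,0.2,0,0,0,0,0],[1,0.2,0,0,0,0,0],[1,0.2,0,0,0,0,0]]'| egrep 'time|pos|ft'
```

```text
tool_pos: [522.2, 66.1, 34.8]
ft_force: [0.2, 0.4, -0.3]
tool_pos: [534.4, 65.4, 34.9]
ft_force: [0.1, 1.3, 0.0]
tool_pos: [546.2, 64.8, 34.8]
ft_force: [-1.7, 0.1, 0.1]
time: 24.55
tool_pos: [558.3, 64.1, 34.8]
ft_force: [-1.5, -0.8, -0.4]
```

```bash
python3 -m handwheel '[[1,0.2,0,0,0,0,0],[1,0.2,0,0,0,0,0],[1,0.2,0,0,0,0,0],[1,0.2,0,0,0,0,0],[1,0.2,0,0,0,0,0],[1,0.2,0,0,0,0,0],[1,0.2,0,0,0,0,0],[1,0.2,0,0,0,0,0],[1,0.2,0,0,0,0,0],[1,0.2,0,0,0,0,0]]'| egrep 'pos|ft'
python3 -m handwheel '[[1,0.1,0,0,0,0,0],[1,0.1,0,0,0,0,0],[1,0.1,0,0,0,0,0],[1,0.1,0,0,0,0,0],[1,0.1,0,0,0,0,0],[1,0.1,0,0,0,0,0],[1,0.1,0,0,0,0,0],[1,0.1,0,0,0,0,0]]'| egrep 'pos|ft'
python3 - <<'E'
from h import *
p=snapshot('top');print([(np.round(r['location'],1).tolist(),round(r['conf'],2)) for r in place_of(p,'carton_slot')])
for r in trace(p,'carton_slot'):
    m=np.asarray(r['pixels']).astype(np.uint8);print(np.round(cv2.boxPoints(cv2.minAreaRect(cv2.findNonZero(m))),1).tolist())
E
```

```text
tool_pos: [578.3, 63.0, 34.9]
ft_force: [-1.0, -0.4, -0.2]
tool_pos: [586.2, 62.6, 35.0]
ft_force: [-2.1, 0.2, 0.3]
[([391.5, -161.3, 98.8], 0.92), ([367.7, 274.3, 56.9], 0.72)]
[[320.79998779296875, 340.29998779296875], [342.70001220703125, 268.79998779296875], [490.20001220703125, 313.8999938964844], [468.3999938964844, 385.3999938964844]]
[[124.0, 315.8999938964844], [171.5, 240.6999969482422], [207.39999389648438, 263.29998779296875], [159.89999389648438, 338.5]]
```

Still sliding at 1–2 N. From here I take 1 mm rows, with a check every few millimetres.

```bash
python3 -m handwheel '[[1,0.1,0,0,0,0,0],[1,0.1,0,0,0,0,0],[1,0.1,0,0,0,0,0]]'| egrep 'pos|ft'
python3 -m handwheel '[[1,0.1,0,0,0,0,0],[1,0.1,0,0,0,0,0],[1,0.1,0,0,0,0,0]]'| egrep 'pos|ft'
python3 -m handwheel '[[1,0.1,0,0,0,0,0],[1,0.1,0,0,0,0,0]]'| egrep 'pos|ft'
```

```text
tool_pos: [589.1, 62.4, 34.9]
ft_force: [-1.9, 0.5, 0.4]
tool_pos: [592.2, 62.2, 34.9]
ft_force: [-2.7, -0.4, 1.2]
tool_pos: [594.2, 62.1, 34.9]
ft_force: [-1.7, 0.6, 1.1]
```

```bash
python3 -m handwheel '[[1,0.07,0,0,0,0,0],[1,0.07,0,0,0,0,0]]'| egrep 'pos|ft'
```

```text
tool_pos: [595.5, 62.0, 34.9]
ft_force: [-1.2, -0.1, 0.8]
```

```bash
python3 -m handwheel '[[1,0.07,0,0,0,0,0],[1,0.07,0,0,0,0,0]]'| egrep 'pos|ft'
python3 -m handwheel '[[1,0.07,0,0,0,0,0],[1,0.07,0,0,0,0,0]]'| egrep 'pos|ft'
```

```text
tool_pos: [596.9, 62.0, 34.9]
ft_force: [-1.9, -0.1, -0.1]
tool_pos: [598.3, 61.9, 34.9]
ft_force: [-1.7, 0.2, 0.6]
```

```bash
python3 -m handwheel '[[1,0.07,0,0,0,0,0],[1,0.07,0,0,0,0,0]]'| egrep 'pos|ft'
```

```text
tool_pos: [599.7, 61.8, 34.9]
ft_force: [-1.6, -0.1, 0.2]
```

```bash
python3 -m handwheel '[[1,0.07,0,0,0,0,0],[1,0.07,0,0,0,0,0]]'| egrep 'pos|ft'
python3 -m handwheel '[[1,0.07,0,0,0,0,0],[1,0.07,0,0,0,0,0]]'| egrep 'pos|ft'
```

```text
tool_pos: [601.1, 61.7, 34.9]
ft_force: [-2.0, -0.0, 0.3]
tool_pos: [602.5, 61.6, 34.9]
ft_force: [-1.4, 0.3, -0.0]
```

```bash
python3 -m handwheel '[[1,0.07,0,0,0,0,0],[1,0.07,0,0,0,0,0]]'| egrep 'pos|ft'
```

```text
tool_pos: [603.9, 61.6, 34.9]
ft_force: [-1.1, 0.9, 0.2]
```

```bash
python3 -m handwheel '[[1,0.07,0,0,0,0,0]]'| egrep 'pos|ft'
```

```text
tool_pos: [604.6, 61.5, 34.9]
ft_force: [-1.0, -0.9, 0.7]
```

```bash
python3 -m handwheel '[[1,0.07,0,0,0,0,0],[1,0.07,0,0,0,0,0]]'| egrep 'pos|ft'
python3 -m handwheel '[[1,0.07,0,0,0,0,0],[1,0.07,0,0,0,0,0]]'| egrep 'pos|ft'
```

```text
tool_pos: [606.0, 61.5, 34.9]
ft_force: [-1.8, 0.3, 0.6]
tool_pos: [607.4, 61.4, 34.9]
ft_force: [-0.5, 0.9, 0.3]
```

```bash
python3 -m handwheel '[[1,0.07,0,0,0,0,0],[1,0.07,0,0,0,0,0]]'| egrep 'pos|ft'
```

```text
tool_pos: [608.0, 61.4, 34.7]
ft_force: [-8.9, 1.5, 3.6]
```

```bash
python3 -m handwheel '[[1,0.07,0,0,0,0,0]]'| egrep 'pos|ft'
python3 - <<'E'
from h import *
p=snapshot('scene');print([(np.round(r['location'],1).tolist(),round(r['conf'],2)) for q in('carton_mid','carton_slot')for r in place_of(p,q)])
E
```

```text
tool_pos: [608.1, 61.6, 34.6]
ft_force: [-11.3, 2.4, 5.7]
[([381.4, 304.0, 47.0], 0.94), ([364.0, 277.9, 58.8], 0.57)]
```

Rail reached. I'll ease off slightly and hold.

```bash
python3 -m handwheel '[[1,-0.05,0,0,0,0,0],[1,0,0,0,0,0,0]]'| egrep 'pos|ft'
python3 -m handwheel '[[1,0,0,0,0,0,0],[1,0,0,0,0,0,0],[1,0,0,0,0,0,0]]'| egrep 'pos|ft'
python3 -m handwheel '[[1,0,0,0,0,0,0],[1,0,0,0,0,0,0],[1,0,0,0,0,0,0]]'| egrep 'time|pos|ft|rot'
```

```text
tool_pos: [608.1, 61.6, 34.5]
ft_force: [-5.9, 1.9, 1.4]
tool_pos: [608.1, 61.6, 34.5]
ft_force: [-5.7, 1.3, 1.5]
time: 29.52
tool_pos: [608.0, 61.6, 34.5]
tcp_rot: [-180.0, 0.1, -3.2]
ft_force: [-4.9, 0.7, 1.9]
```

```bash
python3 -m handwheel '[[1,-0.05,0,0,0,0,0],[1,-0.1,0,0,0,0,0],[1,-0.3,0,0,0,0,0],[1,-1,0,0,0,0,0],[1,-2,0,0,0,0,0],[1,-3,0,0,0,0,0],[1,-3,0,0,0,0,0],[1,-3,0,0,0,0,0],[1,-2,0,0,0,0,0],[1,0,0,0,0,0,0],[1,0,0,0,0,0,0]]'| egrep 'time|pos|ft'
python3 - <<'E'
from h import *
for n in('top','scene'):
  p=snapshot(n)
  for q in('carton_slot','tray','cleaner','jar','mount'): print(n,q,[(np.round(r['location'],1).tolist(),round(r['conf'],2)) for r in place_of(p,q)])
  if n=='top':
    im=np.asarray(p['image'])[95:215,195:365].astype(float)
    hsv=cv2.cvtColor(np.asarray(p['image']),cv2.COLOR_RGB2HSV)
    m=np.zeros((420,560),np.uint8);m[100:200,205:360]=cv2.inRange(hsv,(100,100,40),(130,255,255))[100:200,205:360]
    print('blue band',cv2.minAreaRect(cv2.findNonZero(m)))
    d=np.zeros((420,560),np.uint8);d[100:170,235:320]=(np.asarray(p['image']).max(2)[100:170,235:320]<70)
    k,l,s,c=cv2.connectedComponentsWithStats(d)
    for i in range(1,k):
      if s[i,4]>300: print('dark',s[i],cv2.minAreaRect(cv2.findNonZero((l==i).astype(np.uint8))))
  save(p,'fin_'+n)
E
```

```text
time: 30.43
tool_pos: [464.5, 69.3, 35.3]
ft_force: [0.4, -0.2, 1.1]
top carton_slot [([697.2, 73.0, 101.9], 0.87), ([367.8, 276.0, 57.0], 0.81), ([389.6, -162.2, 95.9], 0.74)]
top tray []
top cleaner []
top jar [([548.2, 289.0, 4.2], 0.62)]
top mount [([631.8, -161.7, -1.7], 0.65)]
blue band ((277.3836669921875, 172.1315460205078), (105.55563354492188, 36.41591262817383), 3.4473867416381836)
dark [254 129  59  12 502] ((283.1809387207031, 133.6050567626953), (57.824676513671875, 10.666687965393066), 3.5763344764709473)
scene carton_slot [([392.7, -160.7, 94.4], 0.72), ([693.9, 71.1, 105.0], 0.7), ([366.5, 273.3, 58.8], 0.59)]
scene tray []
scene cleaner [([689.9, 287.4, -2.9], 0.7)]
scene jar [([549.1, 292.5, 0.5], 0.64)]
scene mount [([635.0, -163.0, 2.2], 0.59)]
```

The slot lies at 3.5° in the picture against 3.3° for the rail, so the carton is square. It is centred, and the bottle, jar and mount have not moved. I'll hand it in.

```bash
python3 -c "
from bench import hand_in
print(hand_in())"
```

```text
the job is handed in; nothing more can be done
None
```

The job is handed in: the carton lies flat on the tray, slot up, square against the back rail and released. When I first pressed it to the tray edge, the wrist force briefly read about 14 N forward plus 13 N upward, about 19 N in all. I put that down to the gripper body catching the carton's top edge; if it counts as pressing on the carton, the 15 N limit was broken, and the hand-in gave no verdict.

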